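Start the tabletop griddle with its push keys

TASK

Start the tabletop griddle in its safe order: with a fingertip, lightly press the red power key fully down so that it stays down, then the blue fan key, then the yellow heat key. Do not press the white lamp key or press any key out of turn, do not push hard, and leave the salt shaker, spatula, oil bottle and mug where they are.

Things in the scene. Friction and masses are not known exactly. Their poses are not given: they have to be found in the camera images.
- griddle: Fixed steel tabletop griddle, 330 (x) by 440 (y) mm. Origin: centre of its underside, on the worktop; x points from its key ledge to its back. Black ledge: flat top 70 mm up, x = -162 to -78 mm. Four push keys stand on it at x = -120, y = -90, -30, 30, 90 mm; which colour is where varies. Behind it the (cold) hot plate is 67 mm high, the fan grille 75 mm. Side handles reach y = +-252.
- key_red (a joint): How far the red (power) key is pressed, in m: 0 fully up, 0.008 fully down, where it meets a hard stop. About 2 N from above moves it; it has no return spring and stays where it is left. Over 25 N at the stop would harm it.
- key_red_top (a point): Centre of the top face of the red (power) key, a flat disc 26 mm across; it goes down with the key. The top stands 11 mm above the ledge when up, 3 mm when fully down.
- key_blue (a joint): How far the blue (fan) key is pressed, in m: 0 fully up, 0.008 fully down, where it meets a hard stop. About 2 N from above moves it; it has no return spring and stays where it is left. Over 25 N at the stop would harm it.
- key_blue_top (a point): Centre of the top face of the blue (fan) key, a flat disc 26 mm across; it goes down with the key. The top stands 11 mm above the ledge when up, 3 mm when fully down.
- key_yellow (a joint): How far the yellow (heat) key is pressed, in m: 0 fully up, 0.008 fully down, where it meets a hard stop. About 2 N from above moves it; it has no return spring and stays where it is left. Over 25 N at the stop would harm it.
- key_yellow_top (a point): Centre of the top face of the yellow (heat) key, a flat disc 26 mm across; it goes down with the key. The top stands 11 mm above the ledge when up, 3 mm when fully down.
- key_white (a joint): How far the white (lamp) key is pressed, in m: 0 fully up, 0.008 fully down, where it meets a hard stop. About 2 N from above moves it; it has no return spring and stays where it is left. Over 25 N at the stop would harm it.
- key_white_top (a point): Centre of the top face of the white (lamp) key, a flat disc 26 mm across; it goes down with the key. The top stands 11 mm above the ledge when up, 3 mm when fully down.
- salt: Loose blue salt shaker with a steel top, 34 mm across, 48 mm tall, standing on the ledge beyond the key at y = +90 mm. Origin: centre of its underside. To be left alone.
- spatula: Loose kitchen spatula 260 mm long, lying across the hot plate (along y), 20 mm tall, blade 65 mm wide towards +y. Origin: underside at mid-length. To be left alone.
- oil: Loose green oil bottle, 64 mm across, 180 mm tall, standing on the worktop left (+y) of the griddle. Origin: centre of its underside. To be left alone.
- mug: Loose white mug, 80 mm across plus a handle, 90 mm tall, standing on the worktop right (-y) of the griddle. Origin: centre of its underside. To be left alone.

How it is judged:
On the way, in this order (a step that is already met when the one before it is completed fails the run):
1. the red power key is pressed down (value of joint key_red above 0.006 m), for 0.1 s.
2. the blue fan key is pressed down (value of joint key_blue above 0.006 m), for 0.1 s.
3. the yellow heat key is pressed down (value of joint key_yellow above 0.006 m), for 0.1 s.
At the end, for the whole second after the job is handed in: The red, blue and yellow keys are each at least 6 of their 8 mm down, the white key less than 3 mm down, and the salt shaker, spatula, oil bottle and mug are at rest within 15 mm of where they began (value of joint each of key_red, key_blue, key_yellow above 0.006 m and value of joint key_white below 0.003 m and distance of each of salt, spatula, oil, mug from where it was at the start of the episode below 0.015 m and linear speed of each of salt, spatula, oil, mug below 0.02 m/s); the robot touches nothing.
It fails at once if the blue key is pressed (3 mm) before the red key is down (value of joint key_blue above 0.003 m and value of joint key_red below 0.006 m).
It fails at once if the yellow key is pressed (3 mm) before the red and blue keys are down (value of joint key_yellow above 0.003 m and value of joint any of key_red, key_blue below 0.006 m).
It fails at once if the white key is pressed (3 mm) (value of joint key_white above 0.003 m).
It fails at once if the robot pushes on anything with more than 25 N (contact force between any of the fingers, the arm and anything else above 25 N).
It fails at once if the salt shaker, spatula, oil bottle or mug is moved or lifted by more than 15 mm, or one of the three standing ones is tipped (distance of any of salt, spatula, oil, mug from where it was at the start of the episode above 0.015 m or angle between any of salt, oil, mug's own z axis and vertical above 0.35 rad).
It also fails if it takes over 45 s, if anything falls off the work surface, if the arm or the gripper's body presses on something with over 40 N, if the wrist force passes 120 N, or if a joint passes its speed limit or range.

ROBOT

A 6-joint arm with a two-finger parallel gripper is mounted at the origin on the work surface. World frame = base frame: x ahead of the robot, y to its left, z up, the work surface at z = 0. Lengths are in m, angles in rad, forces in N, time in s.
With the tool pointing down it reaches from about 0.25 to 0.725 m from the base axis. Payload 9.7 kg.
Tool frame: the origin (TCP) lies on the centre line of the jaws, within the pads' length; the fingertips stand ahead of it and the grasp point (between the pads) lies 2 mm behind it (bot.tip_extent is the z of the fingertips in the tool frame, in m); z points along the fingers, y is the line along which they close (so a half turn about z gives the same grasp; the last joint's range is limited). The gripper opens to 85 mm and grips with 20 to 120 N. Pads are 22 mm wide; open, the fingers measure 114 mm over their backs; the gripper's body (76 mm by 85 mm) begins 54 mm behind the grasp point. The pads swing forward as they close: fully open they stand 13 mm farther back than shut.
Start: joints at [-1.115, 0.087, 0.176, 1.66, 0, 1.571], TCP at [0.242, -0.494, 0.248] pointing down, gripper open.
Joint ranges: [-3.13, 3.13], [-0.85, 1.81], [-1.15, 1.24], [-2.2, 2.28], [-1.44, 1.52], [-3.14, 3.14]. Speed limits (rad/s): [2.22, 2.22, 2.57, 3.14, 3.14, 3.14].

INTERFACE

Orientations are given as a unit quaternion [w, x, y, z].
In Python, from rig import bot gives the robot as it stands. The module is installed in compiled form; this text tells all that it offers. Calls block until the motion is done:
- bot.goto(position, orientation): joint-space move of the TCP to a pose.
- bot.move_linear(position, vel=0.15, frame=None, threshold=None): straight line of the TCP; frame=None keeps the orientation; vel is the mean speed in m/s. With threshold (N) it stops when the force on the tool has changed by that much, and returns True; else False.
- bot.set_joints(angles): joint-space move.
- bot.move_gripper(opening, force=None): finger opening in m; force is the grip in N (None keeps the last); returns when the fingers have stopped.
- bot.pause(seconds).
- bot.ik(position, orientation): joint angles nearest the present ones, or None.
- bot.sense(): the state.
- bot.get_image(name): name is "scene" or "top" or "wrist"; returns a dict with "image" (384x512x3 uint8, red, green, blue), "camera_matrix" (3x3 intrinsics, pixels), "extrinsics" (4x4, takes a point from camera to world coordinates). Camera axes: x right, y down, z forward; pixel columns grow to the right and rows downward; lengths in m; the calibration is good to about 2 mm. A picture is of the moment at which its call begins. There is no depth.
A pose or a line that the arm cannot do raises bot.IKError and nothing moves.
- bot.close_job(): hands the job in; it is judged then, once.
The state is a dict: "t": time; "joints": joint angles; "qvel": joint speeds; "effort": joint torques, N m; "tool_pos": TCP position; "tool_rot": TCP orientation; "force": force on the tool from outside, world axes, zero at the start; "torque": the same for the moment, N m; "finger_gap": finger opening in m; "grasp_force": force on a finger pad.
Only numpy, scipy, OpenCV 4.12 (cv2) and the standard library are available. Lean on these libraries where they do the work, as an engineer would, in place of code of your own. Each camera call takes 0.05 s, during which the arm holds its last target. There are 200 camera calls.

## Working session

There is one attempt and no reset: what is moved stays moved. The work goes in short steps, each a Python script; the robot and the scene stay as the last script left them, time stands still between calls to the robot, and variables do not carry over. Pictures are saved under pics/ and viewed, at most 10 in all, crops included, and the job is handed in when it is done.

```bash
mkdir -p pics
python3 - <<'E'
from rig import bot
import cv2,numpy as np
s=bot.sense();print(s['t'],s['tool_pos'],s['tool_rot'],s['finger_gap'],bot.tip_extent)
for n in("top","scene"):
    d=bot.get_image(n);cv2.imwrite(f"pics/{n}0.png",d["image"][:,:,::-1]);np.savez(f"{n}0.npz",**d)
    print(d["camera_matrix"].tolist(),d["extrinsics"].round(4).tolist())
E
```

```text
0.0 [ 0.24200274 -0.49365154  0.24757864] [-6.52826781e-04  9.74142242e-01  2.25934600e-01 -1.52017170e-04] 0.085469528490663 0.017
[[463.1569689257964, 0.0, 258.37769714522136], [0.0, 463.1569689257964, 189.0443129353152], [0.0, 0.0, 1.0]] [[0.0232, -0.9929, 0.1166, 0.4689], [-0.9993, -0.0264, -0.0259, 0.0636], [0.0288, -0.1159, -0.9928, 1.136], [0.0, 0.0, 0.0, 1.0]]
[[407.850348839686, 0.0, 256.06324162514306], [0.0, 407.850348839686, 201.62932449966044], [0.0, 0.0, 1.0]] [[-0.4609, 0.6526, -0.6013, 1.2084], [0.8874, 0.3315, -0.3204, 0.3681], [-0.0098, -0.6813, -0.7319, 0.827], [0.0, 0.0, 0.0, 1.0]]
```

View pics/top0.png

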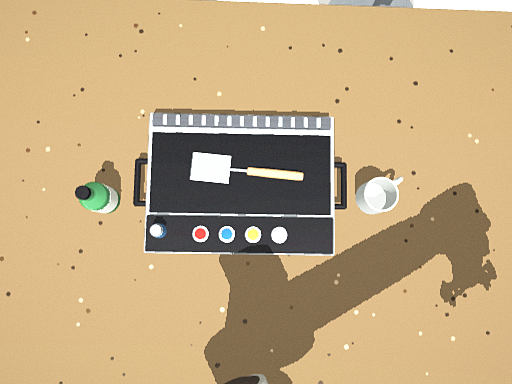

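View pics/scene0.png

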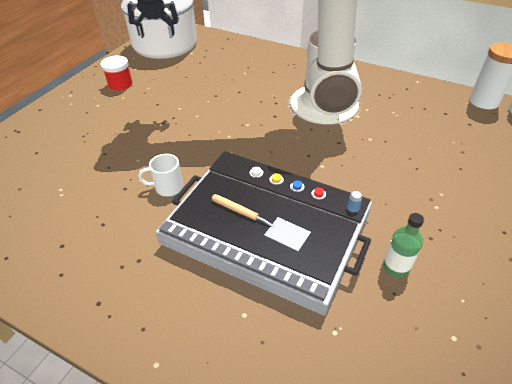

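The top view shows the keys left to right: red (201,234), blue (227,235), yellow (253,235), white (279,235). The salt shaker is at (157,231), well clear of red. The scene view shows the same order, with red at (319,193).

```bash
cat > loc.py <<'E'
import cv2,numpy as np
G={"red":((201,234),(319,193)),"blue":((227,235),(297,186)),"yellow":((253,235),(277,179))}
H={"red":[(0,8),(172,180)],"blue":[(95,125)],"yellow":[(20,35)]}
def cen(img,g,hs):
    hsv=cv2.cvtColor(img,cv2.COLOR_RGB2HSV)
    m=sum(cv2.inRange(hsv,(a,120,90),(b,255,255)) for a,b in hs)
    r=np.zeros_like(m);cv2.circle(r,g,9,255,-1)
    M=cv2.moments(m&r,True);return np.array([M['m10']/M['m00'],M['m01']/M['m00']]),M['m00']
def ray(d,p):
    v=d["extrinsics"][:3,:3]@np.linalg.solve(d["camera_matrix"],[*p,1]);return d["extrinsics"][:3,3],v/np.linalg.norm(v)
def locate(T,S,z=0.081):
    out={}
    for k in G:
        R=[];pl=[]
        for d,g in zip((T,S),G[k]):
            p,a=cen(d["image"],g,H[k]);o,v=ray(d,p);R.append((o,v));q=o+v*(z-o[2])/v[2];pl.append(q);print(k,p.round(1),a,q.round(4))
        A=sum(np.eye(3)-np.outer(v,v) for o,v in R);b=sum((np.eye(3)-np.outer(v,v))@o for o,v in R)
        x=np.linalg.solve(A,b);print(' tri',x.round(4));out[k]=np.mean(pl,0)
    return out
E
python3 -c "
import numpy as np
from loc import *
o=locate(np.load('top0.npz'),np.load('scene0.npz'));print(o);np.savez('keys.npz',**o)"
```

```text
red [199.8 233.3] 86.0 [0.4886 0.1662 0.081 ]
red [318.6 191.6] 79.0 [0.4922 0.1678 0.081 ]
 tri [0.4887 0.1667 0.0772]
blue [226.2 233.5] 84.0 [0.4895 0.1066 0.081 ]
blue [297.  184.3] 77.0 [0.4927 0.1081 0.081 ]
 tri [0.4895 0.1068 0.0776]
yellow [252.4 233.1] 46.0 [0.4919 0.0474 0.081 ]
yellow [276.  177.1] 76.0 [0.493  0.0478 0.081 ]
 tri [0.4919 0.0474 0.0799]
{'red': array([0.49044082, 0.16697929, 0.081     ]), 'blue': array([0.49110119, 0.10730755, 0.081     ]), 'yellow': array([0.49240659, 0.04760041, 0.081     ])}
```

```bash
cat > press.py <<'E'
import numpy as np,cv2
from rig import bot
K=np.load('keys.npz');Q=[0,1,0,0]
def press(k):
    x,y,_=K[k];e=bot.tip_extent
    bot.goto([x,y,.25],Q) if bot.sense()['tool_pos'][2]>.2 else bot.move_linear([x,y,.14])
    bot.move_linear([x,y,.094+e]); bot.pause(.2); f0=bot.sense()['force']
    hit=bot.move_linear([x,y,.072+e],vel=.01,threshold=6)
    s=bot.sense();print(k,hit,'tip z',s['tool_pos'][2]-e,s['force']-f0,s['t'])
    bot.move_linear([x,y,.14])
def snap(n):
    for c in('top','scene'):
        d=bot.get_image(c);np.savez(f'{c}{n}.npz',**d);cv2.imwrite(f'pics/{c}{n}.png',d['image'][:,:,::-1])
E
python3 - <<'E'
from press import *
bot.move_gripper(0);print(bot.tip_extent,bot.sense()['finger_gap'])
press('red');snap(1)
im=np.load('scene1.npz')['image'][140:230,230:380,::-1];cv2.imwrite('pics/c1.png',cv2.resize(im,None,fx=5,fy=5))
E
```

```text
0.017 6.553315656712698e-05
red True tip z 0.0726302616241536 [-1.3059084  -0.33264214  5.24199524] 7.7917
```

View pics/c1.png

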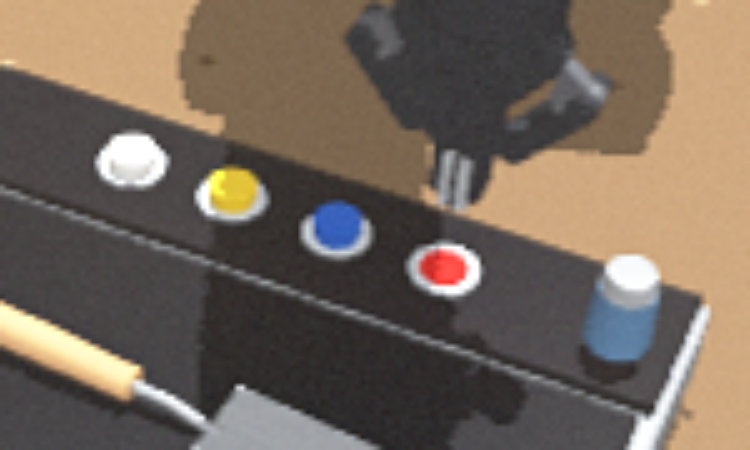

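The crop shows the red key (445,268) visibly sunk almost level with its white rim. Blue (338,225), yellow (233,190) and white still stand up. The tip stopped at z = 0.0726, which is the hard stop.

Run:
```python
from press import *
press('blue');press('yellow')
x,y=bot.sense()['tool_pos'][:2];bot.move_linear([x-.05,y,.25]);snap(2)
im=np.load('scene2.npz')['image'][140:230,230:380,::-1];cv2.imwrite('pics/c2.png',cv2.resize(im,None,fx=5,fy=5))
```

```text
blue True tip z 0.07262307129171754 [0.19259901 1.14884078 4.6683553 ] 11.4833
yellow True tip z 0.07259159173343474 [ 0.44040202 -0.10586239  4.19391859] 15.075
```

View pics/c2.png

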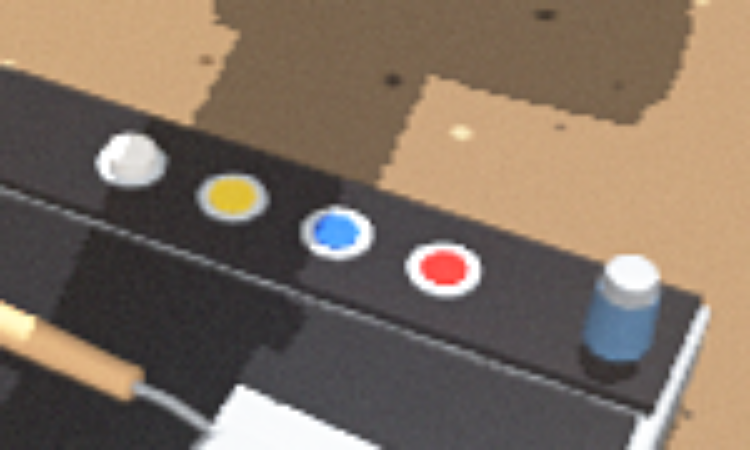

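Red (444,268), blue (337,231) and yellow (233,196) are all sunk. White (131,155) is still up, and the salt shaker and spatula haven't moved.

```bash
python3 -c "
from rig import bot
print(bot.close_job())"
```

```text
the job is handed in; nothing more can be done
None
```

I pressed the red, blue and yellow keys down to their stops in that order and handed the job in; readings taken at the stops were about 4–5 N, the last picture shows the white key still up and the salt shaker and spatula in place, and the arm never went near the oil bottle or mug; no verdict was returned.

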